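# Hold the loupe at focal height over a guitar nut

## Robot

A 7-joint arm with a two-finger parallel gripper is mounted at the origin on the work surface. World frame = base frame: x ahead of the robot, y to its left, z up, the work surface at z = 0. Lengths are in m, angles in rad, forces in N, time in s.
With the tool pointing down it reaches from about 0.425 to 0.875 m from the base axis. Payload 8.4 kg.
Tool frame: the origin (TCP) lies midway between the tips of the shut fingers; the grasp point (between the pads) lies bot.hold_point_z behind it (bot.hold_point_z is the distance from the TCP to the grasp point, in m); z points along the fingers, y is the line along which they close (so a half turn about z gives the same grasp; the last joint's range is limited). The gripper opens to 85 mm and grips with 20 to 120 N. Pads are 22 mm wide; open, the fingers measure 114 mm over their backs; the gripper's body (76 mm by 85 mm) begins 54 mm behind the grasp point. The pads swing forward as they close: fully open they stand 13 mm farther back than shut.
Start: joints at [-1.201, 0.333, 0.04, 1.465, -0.013, 1.343, -0.059], TCP at [0.294, 0.58, 0.231] pointing down, gripper open.
Joint ranges: [-2.58, 2.58], [-0.38, 2.09], [-1.3, 1.39], [0.25, 2.4], [-1.5, 4.64], [0.08, 2.09], [-2.65, 2.65]. Speed limits (rad/s): [2.22, 2.22, 2.79, 2.79, 3.14, 3.14, 3.14].

## Interface

Orientations are given as a rotation vector (axis times angle).
In Python, from station import bot gives the robot as it stands.
- The arm moves only by the tool drive_tool, never from a script. Its argument "motion" is a list of rows, each a list of 7 numbers: the shift along the tool's x, y, z in m, then the turn, a rotation vector about the tool's x, y, z in rad, then the opening in per cent of the stroke, from 0 (shut) to 100 (fully open). In form: [[x, y, z, wx, wy, wz, grip], ...]. A call has 1 to 5 rows; each row is the pose to reach, as a shift and turn from the pose commanded when the call began, along the tool's axes at that moment; what a row does not reach only later rows make up. A row lasts 1/10 s, in which the tool goes at most 50 mm and 8.59 degrees, less where a joint would pass 70% of its speed; a pose out of reach is approached as far as the arm can. A call with a gripper value outside its range is refused whole. The fingers move at their own pace and stop on an object; "grip_force" is the grip in N (left out, the last holds). Time passes only in rows, so rows that repeat a pose let the fingers close. It gives the time, the measured TCP pose, the force, the opening and the grip force at its end, in the units of the state.
- bot.observe(): the state, without advancing time (a new reading comes with each control period).
- bot.grab_frame(name): name is "side" or "top"; returns the picture (384x512x3 uint8, red, green, blue); there is no depth.
- bot.get_calibration(name): a dict with "mtx" (3x3 intrinsics, pixels), "dist" ([k1, k2, p1, p2, k3] as OpenCV has them; the pictures are not rectified), "world_to_cam" (4x4, takes a point from world to camera coordinates). Camera axes: x right, y up, looking along -z (the intrinsics and any distortion apply to the point x, -y, -z); pixel columns grow to the right and rows downward; lengths in m; the calibration is good to about 2 mm. A picture is of the moment at which its call begins. get_calibration takes no time and is no camera call.
- bot.close_job(): hands the job in; it is judged then, once.
Trained networks look in the newest picture that a camera, given by its name, has taken for a name from the list of things; names that differ only in an ending like _2 or _b are one class to them, and where a whole thing is asked for, a point or a joint stands for the part that bears it (a point fixed in the world has none). Each returns a list of dicts, best first, with "conf" (0 to 1); they miss things now and then, are a little off and sometimes report something else, mostly with a low value. They report only what shows in the picture. A call takes as long as a camera call. They do not tell look-alikes from the thing itself.
- bot.search_frame(camera, label): "extent" ([left, top, width, height] in pixels, round what is visible of it).
The state is a dict: "time": time; "joints": joint angles; "joint_vel": joint speeds; "joint_torque": joint torques, N m; "eef_pos": TCP position; "tcp_rot": TCP orientation; "wrist_force": force on the tool from outside, world axes, zero at the start; "torque": the same for the moment, N m; "width": finger opening in m; "grip_force": force on a finger pad.
Only numpy, scipy, OpenCV 4.12 (cv2) and the standard library are available. Lean on these libraries where they do the work, as an engineer would, in place of code of your own. Each camera call takes 0.05 s, during which the arm holds its last target. There are 200 camera calls.

## Task

Lift the lid off the round steel dish by its knob and set it down flat on the round cork mat, then pick up the magnifying loupe and hold it level over the middle of the bone guitar nut in the dish, with the lens at the height to which the scriber point of the height gauge has been set: that is the lens's focal height. Finish while still holding the loupe there, steady and clear of everything else; it is not put down. Let neither lid nor loupe drop, and leave the nut, the gauge's setting and everything else on the bench as they are.

Things in the scene. Friction and masses are not known exactly. Their poses are not given: they have to be found in the camera images.
- dish: fixed round steel dish, outside diameter 128 mm, inside diameter 120 mm, rim 45 mm above the bench; a cork pad inside fills it up to 20 mm above the bench; origin: centre of the underside, on the bench
- lid: loose steel lid, 160 g, lying on the dish at the start: plug 112 mm across, 6 mm thick; above it a flange 134 mm across (local z 6 to 10 mm) resting on the dish's rim; stem 14 mm thick; round black knob 28 mm across, local z 23 to 43 mm; origin: centre of the plug's flat underside, z up; origin is 39 mm above the bench on the dish, 3 mm on the mat
- lid_knob (a point): middle of the lid's round knob (28 mm across, 20 mm tall), 33 mm above the lid's origin on its axis
- nut: loose bone guitar nut with six dark string slots, 52 mm long (x), 7 mm wide (y), 9 mm tall, lying about the middle of the dish on the cork pad, slots up, under the lid at the start; origin: centre of its underside, 20 mm above the bench
- mat: fixed round cork mat on the bench, 160 mm across, 3 mm thick; origin: centre of its underside
- loupe: hand magnifier, 130 g, lying flat: round black lens rim 70 mm across, 18 mm deep; wooden handle 16 mm wide (y), 18 mm tall (z), reaching from 56 to 151 mm from the lens's centre on the -x side; origin: on the lens's axis at the rim's lower edge (on the bench at the start); z along the lens's axis, up: level when z is vertical; it balances 49 mm from the lens's centre towards the handle
- loupe_lens (a point): centre of the loupe's lens, half way up the rim, 9 mm above the loupe's origin: this is what goes to the scriber's height
- loupe_grip (a point): point on the axis of the loupe's handle, 80 mm from the lens's axis and 9 mm above the loupe's underside, 24 mm behind the handle's front end: a good place to grip across the handle, free on both sides
- gauge: height gauge standing fixed at the far side of the bench: dark base 80 x 56 x 38 mm, steel beam to 245 mm above the bench, and on the beam a grey slider (30 x 44 x 40 mm) from which a thin steel scriber points out along the gauge's -x, 96 mm from the origin; origin: centre of the base's underside, z up
- gauge_tip (a point): the point of the height gauge's scriber, 100 to 145 mm above the bench; its height is the focal height for the lens's centre (about 70 to 115 mm above the nut)
- tape: bystander: roll of masking tape, 72 mm across, 20 mm tall; origin: centre of its underside
- glue: bystander: white glue bottle with orange cap, 62 mm across, 190 mm tall; origin: centre of its underside
- file: bystander: nut file, 210 mm long, 14 mm wide, 13 mm tall, lying along x; origin: underside, about mid-length
- brace: bystander: spruce brace strip 200 x 12 x 16 mm, lying along its x; origin: centre of its underside
- bridge: bystander: dark rosewood guitar bridge, 185 (x) x 28 x 12 mm; origin: centre of its underside
- mallet: bystander: small mallet, 260 mm long along x, its head 85 mm wide and 32 mm tall at +x; origin: under mid-length
- brush: bystander: flat brush, 210 mm long along x, 54 mm wide, 17 mm tall; origin: under mid-length
- clamp: bystander: wooden bar clamp lying flat, 190 mm (x) x 95 mm x 24 mm; origin: under the middle of its bar
There are look-alikes about, which are no part of the job. Leave any turquoise or yellow look-alike of the loupe alone.

How it is judged:
On the way, in this order (a step that is already met when the one before it is completed fails the run):
1. the lid is lifted clear of the dish in the fingers (z of lid in the frame of dish above 0.055 m and contact force between the fingers and lid above 0.5 N), for 0.2 s.
2. the lid lies flat on the cork mat, let go (horizontal distance between lid and mat below 0.025 m and height (world z) of lid below 0.008 m and angle between lid's own z axis and vertical below 0.06 rad and contact force between the fingers and lid below 0.1 N and linear speed of lid below 0.02 m/s), for 0.2 s.
3. the loupe is lifted off the bench in the fingers (height (world z) of loupe above 0.03 m and contact force between the fingers and loupe above 1 N), for 0.2 s.
At the end, for the whole second after the job is handed in: The loupe is held still and only by the fingers, lens centre within 12 mm of the nut's middle seen from above and within 6 mm of the scriber point's height, level within 0.1 rad; the lid lies flat on the cork mat, let go and at rest, its centre within 25 mm of the mat's (all of step 2 and horizontal distance between loupe_lens and nut below 0.012 m and z of loupe_lens in the frame of gauge_tip between -0.006 and 0.006 m and angle between loupe's own z axis and vertical below 0.1 rad and contact force between the fingers and loupe above 1 N and linear speed of loupe below 0.02 m/s and angular speed of loupe below 0.2 rad/s and contact force between loupe and dish below 0.2 N and contact force between loupe and gauge below 0.2 N and contact force between loupe and lid below 0.2 N and contact force between loupe and nut below 0.2 N); the arm keeps its last pose, push and grip.
It fails at once if the lid is dropped from more than about 25 mm (contact force between the fingers and lid below 0.02 N and (height (world z) of lid above 0.055 m or (height (world z) of lid above 0.028 m and horizontal distance between lid and dish above 0.03 m))).
It fails at once if the loupe is dropped from more than about 30 mm (contact force between the fingers and loupe below 0.02 N and height (world z) of loupe above 0.03 m).
It fails at once if the nut is disturbed (moved more than 8 mm) (distance of nut from where it was at the start of the episode above 0.008 m).
It fails at once if the height gauge's setting is disturbed (distance of gauge_tip from where it was at the start of the episode above 0.003 m).
It fails at once if another thing on the bench is pushed about (more than 25 mm) (distance of any of tape, glue, file, brace, bridge, mallet, brush, clamp from where it was at the start of the episode above 0.025 m).
It also fails if it takes over 70 s, if anything falls off the work surface, if the arm or the gripper's body presses on something with over 40 N, if the wrist force passes 120 N, or if a joint passes its speed limit or range.

## Working session

There is one attempt and no reset: what is moved stays moved. The work goes in short steps, Python scripts to look and compute and a tool call to move; the robot and the scene stay as the last step left them, time stands still between calls to the robot, and variables do not carry over. Pictures are saved under pics/ and viewed, at most 10 in all, crops included, and the job is handed in when it is done.

Besides the shell and the picture viewer there is one more tool, called in YAML: its name, and indented under it one key for each argument. drive_tool: Moves the arm, as the interface text tells. Its arguments: {"type":"object","properties":{"motion":{"type":"array"},"grip_force":{"type":"number"}},"required":["motion"]}

```bash
mkdir -p pics; python3 - <<'E'
from station import bot
import cv2,numpy as np
o=bot.observe();print(o['eef_pos'],o['tcp_rot'],o['width'],bot.hold_point_z)
for n in('top','side'):
    f=bot.grab_frame(n);cv2.imwrite(f'pics/{n}0.png',cv2.resize(f[:,:,::-1],(800,600),interpolation=cv2.INTER_CUBIC))
    c=bot.get_calibration(n);print(n,c['mtx'],c['dist'],np.array(c['world_to_cam']).round(4))
    for l in('dish','lid_knob','mat','loupe','loupe_grip','gauge','gauge_tip','glue'):
        print(l,[(np.round(d['extent']).tolist(),round(d['conf'],2)) for d in bot.search_frame(n,l)[:4]])
E
```

```text
[0.2935024  0.57944766 0.2304253 ] [-7.29662892e-01 -3.05538563e+00  2.49137573e-03] 0.08551406900973779 0.0187
top [[386.5757093    0.         260.27813702]
 [  0.         386.5757093  197.59009309]
 [  0.           0.           1.        ]] [0.00703854 0.         0.         0.         0.        ] [[-0.0279 -0.9994  0.0199  0.0047]
 [ 0.9929 -0.0254  0.1158 -0.5432]
 [-0.1153  0.023   0.9931 -1.2011]
 [ 0.      0.      0.      1.    ]]
dish []
lid_knob [([152.0, 162.0, 40.0, 37.0], 0.79), ([93.0, 154.0, 32.0, 78.0], 0.17)]
mat [([300.0, 163.0, 8.0, 59.0], 0.74), ([314.0, 173.0, 49.0, 50.0], 0.58)]
loupe [([261.0, 250.0, 54.0, 35.0], 0.93), ([178.0, 261.0, 52.0, 32.0], 0.9), ([242.0, 182.0, 21.0, 53.0], 0.57), ([157.0, 134.0, 20.0, 17.0], 0.54)]
loupe_grip [([264.0, 247.0, 48.0, 40.0], 0.94), ([243.0, 180.0, 19.0, 56.0], 0.82), ([175.0, 262.0, 55.0, 32.0], 0.71)]
gauge [([230.0, 93.0, 43.0, 43.0], 0.71), ([339.0, 235.0, 40.0, 65.0], 0.29)]
gauge_tip [([235.0, 100.0, 32.0, 20.0], 0.51), ([154.0, 161.0, 38.0, 40.0], 0.16)]
glue [([384.0, 227.0, 38.0, 22.0], 0.88)]
side [[422.51793878   0.         255.27076229]
 [  0.         422.51793878 195.10460295]
 [  0.           0.           1.        ]] [0.02938039 0.         0.         0.         0.        ] [[ 0.9218 -0.3872 -0.0181 -0.509 ]
 [ 0.2385  0.5298  0.8139 -0.1918]
 [-0.3056 -0.7546  0.5807 -1.2015]
 [ 0.      0.      0.      1.    ]]
dish [([225.0, 169.0, 31.0, 7.0], 0.78)]
lid_knob [([227.0, 150.0, 35.0, 18.0], 0.91)]
mat [([265.0, 249.0, 58.0, 42.0], 0.96)]
loupe [([157.0, 183.0, 23.0, 35.0], 0.95), ([179.0, 228.0, 35.0, 47.0], 0.95), ([216.0, 200.0, 52.0, 28.0], 0.74)]
loupe_grip [([155.0, 184.0, 20.0, 40.0], 0.8), ([179.0, 227.0, 32.0, 46.0], 0.67), ([219.0, 201.0, 52.0, 23.0], 0.58), ([261.0, 278.0, 28.0, 68.0], 0.39)]
gauge [([307.0, 134.0, 32.0, 69.0], 0.57)]
gauge_tip [([305.0, 154.0, 32.0, 21.0], 0.52)]
glue [([261.0, 274.0, 30.0, 70.0], 0.95)]
```

View pics/top0.png

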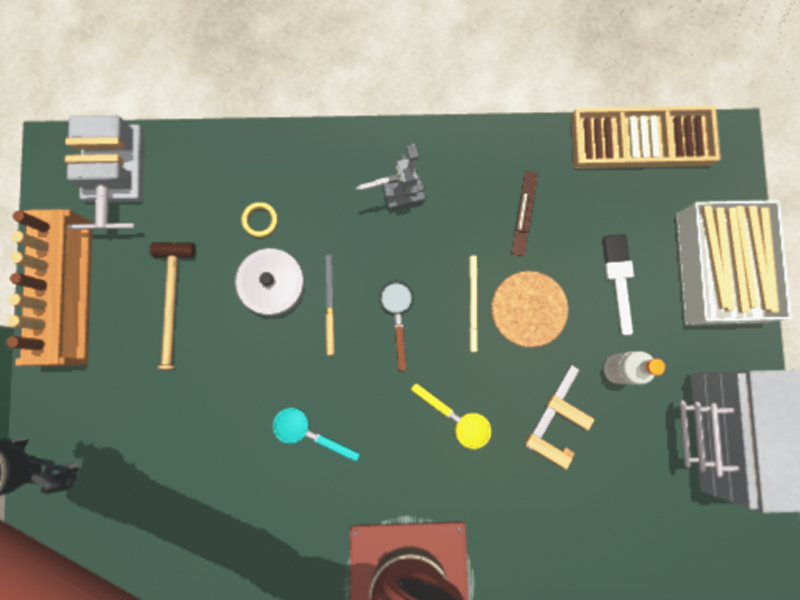

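View pics/side0.png

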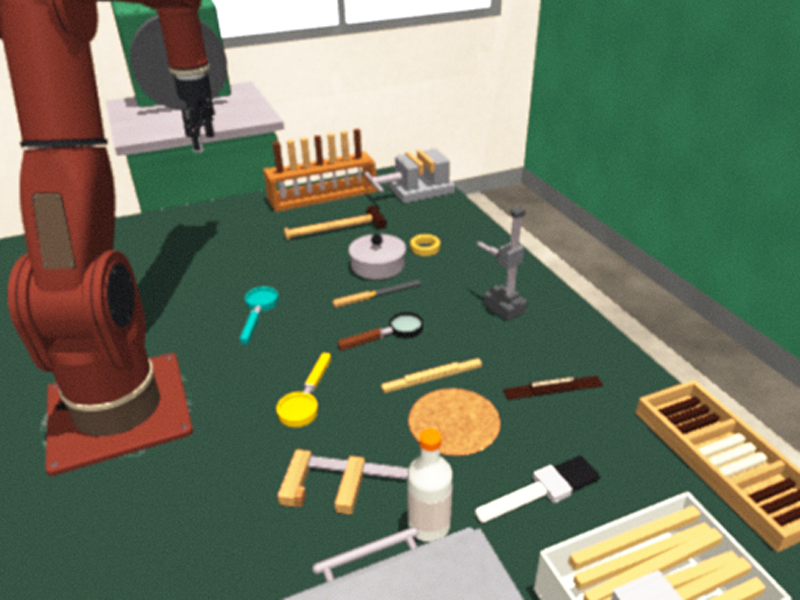

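The top picture shows the lid knob at (267,280), mat (530,309), loupe lens (396,298) with its handle to (403,370), and scriber tip (358,187). In the side picture the tip is at (479,246). I'll take a magnified look for the tip and compute positions.

```bash
cat > h.py <<'E'
from station import bot
import cv2,numpy as np
from scipy.spatial.transform import Rotation as R
def ray(n,uv):
    c=bot.get_calibration(n);M=np.array(c['world_to_cam'])
    p=cv2.undistortPoints(np.array([[uv]],float),np.array(c['mtx']),np.array(c['dist']))[0,0]
    return -M[:3,:3].T@M[:3,3], M[:3,:3].T@np.array([p[0],-p[1],-1.])
def onz(n,uv,z):
    o,d=ray(n,uv);return o+d*(z-o[2])/d[2]
def tri(a,b):
    (o1,d1),(o2,d2)=ray('top',a),ray('side',b)
    s=np.linalg.lstsq(np.c_[d1,-d2],o2-o1,rcond=None)[0]
    p,q=o1+s[0]*d1,o2+s[1]*d2
    return (p+q)/2,np.linalg.norm(p-q)
def proj(n,P):
    c=bot.get_calibration(n);M=np.array(c['world_to_cam']);q=M[:3,:3]@np.array(P)+M[:3,3]
    return cv2.projectPoints(np.array([[q[0],-q[1],-q[2]]]),np.zeros(3),np.zeros(3),np.array(c['mtx']),np.array(c['dist']))[0][0,0]
def small(u,v): return ((u+.5)/1.5625-.5,(v+.5)/1.5625-.5)
def cen(m):
    n,l,s,c=cv2.connectedComponentsWithStats(m.astype(np.uint8));i=1+s[1:,4].argmax();return c[i],s[i]
def crop(f,x,y,w,h,k): return cv2.resize(f[y:y+h,x:x+w,::-1],None,fx=k,fy=k,interpolation=cv2.INTER_CUBIC)
E
python3 - <<'E'
from h import *
t=bot.grab_frame('top');s=bot.grab_frame('side')
im=np.hstack([crop(t,220,85,50,55,8),crop(s,300,128,50,55,8)])
im2=np.hstack([crop(t,225,170,50,70,8),crop(s,215,140,50,70,8)])
cv2.imwrite('pics/g.png',im);cv2.imwrite('pics/l.png',im2)
print('tip',tri(small(357,187),small(479,246)))
ti=t.astype(int)
m=(ti[:,:,0]>ti[:,:,2]+50)&(ti[:,:,0]<245)&(ti[:,:,1]>ti[:,:,2]+15);mm=np.zeros_like(m);mm[165:230,310:370]=m[165:230,310:370]
c,st=cen(mm);print('mat',c,st,onz('top',c,.003))
k=np.zeros_like(m);k[170:190,160:182]=ti.sum(2)[170:190,160:182]<200
c,st=cen(k);print('knob',c,st,onz('top',c,.075))
l=np.zeros_like(m);l[150:210,145:200]=(ti.min(2)[150:210,145:200]>120)
c,st=cen(l);print('lid',c,st,onz('top',(st[0]+st[2]/2-.5,st[1]+st[3]/2-.5),.049))
for u,v in((396,298),(401,327),(403,370)):print(onz('top',small(u,v),.014))
E
```

```text
tip (array([0.77635602, 0.08238658, 0.11216821]), np.float64(0.0017128144984963447))
mat [338.83190118 197.40494092] [ 315  173   49   49 1862] [ 0.54048974 -0.26779903  0.003     ]
knob [171.33333333 180.5       ] [169 179   5   3   6] [0.59799545 0.26320406 0.075     ]
lid [171.82654494 179.69311798] [ 150  159   44   43 1424] [0.60391104 0.26807086 0.049     ]
[0.56874937 0.01182465 0.014     ]
[0.50817018 0.00307366 0.014     ]
[0.41985745 0.00134274 0.014     ]
```

View pics/g.png

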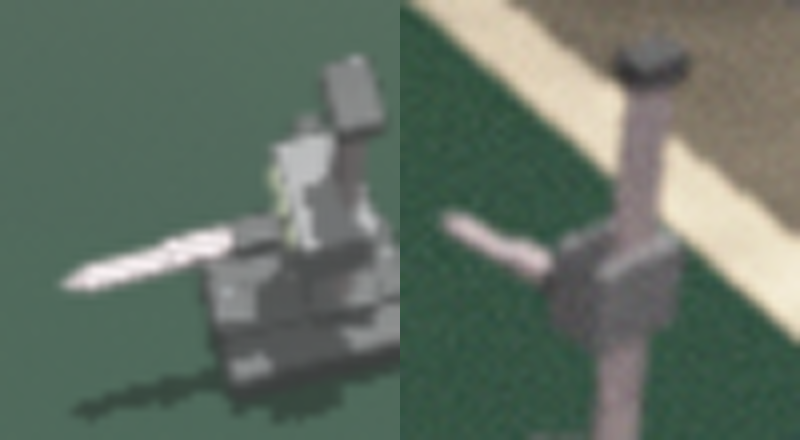

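View pics/l.png

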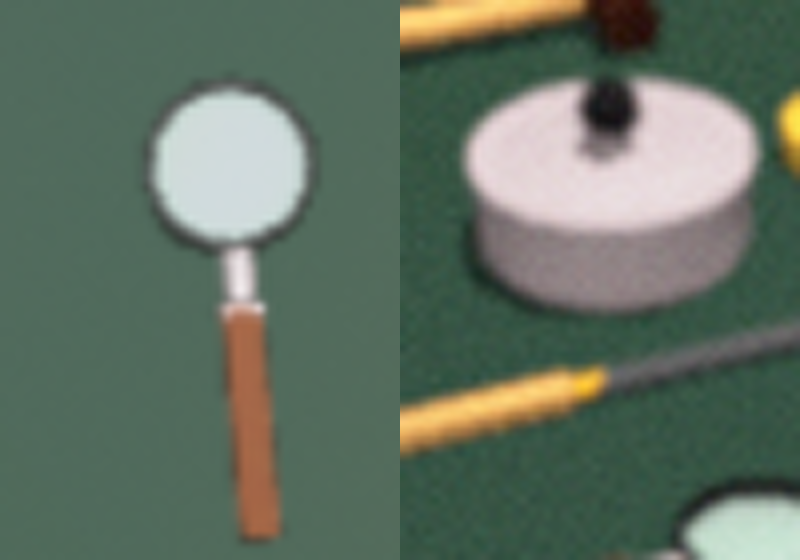

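```bash
python3 - <<'E'
from h import *
print('tip',tri((227.3,119.9),(304.9,154.7)))
t=bot.grab_frame('top');g=t.astype(int).sum(2)
k=np.zeros(g.shape,bool);k[168:192,160:185]=g[168:192,160:185]<330
c,st=cen(k);print('knob px',c,st, onz('top',c,.078),tri(c,(240.7,152.9)), onz('side',(240.7,152.9),.072))
print('lidc',onz('top',(172,180),.049),onz('top',(171.5,180),.049))
L=onz('top',(253.4,190.2),.018);a=onz('top',(255.06,208.06),.018);b=onz('top',(257.1,237.06),.018)
print(L,a,b,np.linalg.norm(L-a),np.linalg.norm(L-b));d=(b-L)/np.linalg.norm(b-L);print('grip',L+.08*d,'yaw',np.arctan2(-d[1],-d[0]))
o=bot.observe();print(o['time'],R.from_rotvec(o['tcp_rot']).as_matrix().round(3))
E
```

```text
tip (array([0.77173839, 0.08494066, 0.12200217]), np.float64(0.001274023588840515))
knob px [170.5 178.5] [167 175   8   8  56] [0.60377178 0.26511683 0.078     ] (array([0.60582675, 0.26547379, 0.07445217]), np.float64(0.0029724048320827296)) [0.60880031 0.26934707 0.072     ]
lidc [0.60387273 0.26650736 0.049     ] [0.60391104 0.26807086 0.049     ]
[0.56930528 0.01136547 0.018     ] [0.51129375 0.0075298  0.018     ] [0.41845934 0.00347343 0.018     ] 0.058138196072593615 0.15105225270064193
grip [0.48941455 0.0071857  0.018     ] yaw 0.05227087886728607
1.05 [[-0.892  0.452 -0.   ]
 [ 0.452  0.892 -0.   ]
 [ 0.    -0.    -1.   ]]
```

drive_tool:
  motion:
    - [-0.05, -0.017, 0, 0, 0, 0, 100]
    - [-0.1, -0.033, 0, 0, 0, 0, 100]
    - [-0.15, -0.05, 0, 0, 0, 0, 100]
    - [-0.195, -0.065, 0, 0, 0, 0, 100]
    - [-0.24, -0.08, 0, 0, 0, 0, 100]

```text
time: 1.55
eef_pos: [0.4707, 0.4006, 0.2316]
tcp_rot: [0.729, 3.056, 0.001]
wrist_force: [0.7, -0.1, -0.0]
width: 0.0856
grip_force: 0.0
```

drive_tool:
  motion:
    - [-0.045, -0.015, 0, 0, 0, 0, 100]
    - [-0.09, -0.03, 0, 0, 0, 0, 100]
    - [-0.13, -0.043, 0.02, 0, 0, 0, 100]
    - [-0.16, -0.053, 0.05, 0, 0, 0, 100]
    - [-0.178, -0.059, 0.08, 0, 0, 0, 100]

```text
time: 2.05
eef_pos: [0.6041, 0.2659, 0.1509]
tcp_rot: [0.735, 3.052, -0.0]
wrist_force: [-0.2, -0.3, -0.5]
width: 0.0855
grip_force: 0.0
```

```bash
python3 - <<'E'
from h import *
o=bot.observe();print(o['time'],o['eef_pos'],R.from_rotvec(o['tcp_rot']).as_matrix().round(3))
t=bot.grab_frame('top');s=bot.grab_frame('side')
cv2.imwrite('pics/k.png',np.hstack([crop(t,140,150,65,70,6),crop(s,205,110,65,70,6)]))
P=o['eef_pos'];print(proj('top',P),proj('side',P))
E
```

```text
2.05 [0.60405484 0.2658859  0.15088375] [[-0.89   0.455  0.002]
 [ 0.455  0.89  -0.   ]
 [-0.002  0.    -1.   ]]
[164.89988998 174.23953199] [238.95207752 134.21021827]
```

View pics/k.png

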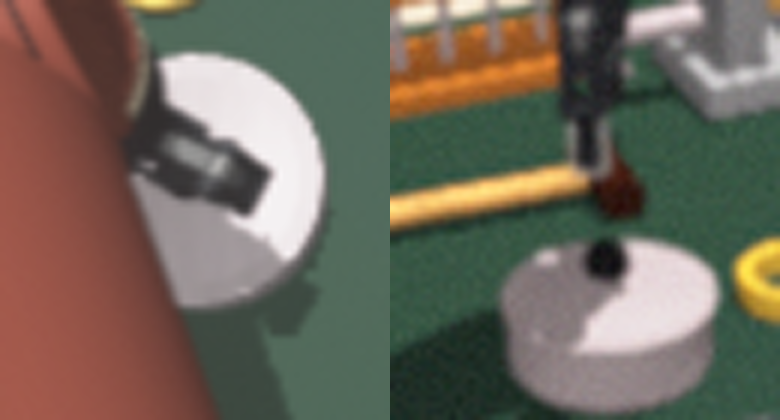

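Side crop: the fingers are above the knob (606,262), within 2 to 3 mm. Descending.

drive_tool:
  motion:
    - [-0.002, 0.001, 0.03, 0, 0, 0, 100]
    - [-0.002, 0.001, 0.06, 0, 0, 0, 100]
    - [-0.002, 0.001, 0.085, 0, 0, 0, 100]
    - [-0.002, 0.001, 0.096, 0, 0, 0, 100]
    - [-0.002, 0.001, 0.096, 0, 0, 0, 100]

```text
time: 2.65
eef_pos: [0.6029, 0.2697, 0.0546]
tcp_rot: [-0.728, -3.054, 0.002]
wrist_force: [-0.1, -0.1, 0.7]
width: 0.0855
grip_force: 0.0
```

drive_tool:
  motion:
    - [0, 0, 0, 0, 0, 0, 10]
    - [0, 0, 0, 0, 0, 0, 10]
    - [0, 0, 0, 0, 0, 0, 10]
    - [0, 0, 0, 0, 0, 0, 10]
    - [0, 0, 0, 0, 0, 0, 10]
  grip_force: 60

```text
time: 3.15
eef_pos: [0.6044, 0.2693, 0.0565]
tcp_rot: [0.73, 3.055, 0.002]
wrist_force: [-1.4, -0.3, 5.6]
width: 0.0257
grip_force: 58.6
```

drive_tool:
  motion:
    - [0, 0, -0.005, 0, 0, 0, 10]
    - [0, 0, -0.015, 0, 0, 0, 10]
    - [0, 0, -0.03, 0, 0, 0, 10]
    - [0, 0, -0.045, 0, 0, 0, 10]
    - [0, 0, -0.055, 0, 0, 0, 10]

```text
time: 3.65
eef_pos: [0.6047, 0.2694, 0.1128]
tcp_rot: [0.729, 3.054, 0.002]
wrist_force: [-0.7, -0.9, -1.9]
width: 0.0257
grip_force: 59.1
```

drive_tool:
  motion:
    - [0, 0, -0.01, 0, 0, 0, 10]
    - [0, 0, -0.025, 0, 0, 0, 10]
    - [0, 0, -0.04, 0, 0, 0, 10]
    - [0, 0, -0.05, 0, 0, 0, 10]
    - [0, 0, -0.05, 0, 0, 0, 10]

```text
time: 4.15
eef_pos: [0.6048, 0.2695, 0.1625]
tcp_rot: [0.729, 3.054, 0.003]
wrist_force: [-0.2, -1.3, -1.3]
width: 0.0255
grip_force: 59.1
```

```bash
python3 - <<'E'
from h import *
o=bot.observe();print(o['time'],o['eef_pos'],o['torque'],R.from_rotvec(o['tcp_rot']).as_matrix().round(3))
t=bot.grab_frame('top');s=bot.grab_frame('side')
cv2.imwrite('pics/k2.png',np.hstack([crop(t,140,150,65,90,6),crop(s,205,100,65,90,6)]))
E
```

```text
4.15 [0.60483481 0.26950986 0.16249525] [-0.0480749  -0.02172234  0.01363393] [[-0.892  0.452  0.003]
 [ 0.452  0.892  0.001]
 [-0.002  0.003 -1.   ]]
```

View pics/k2.png

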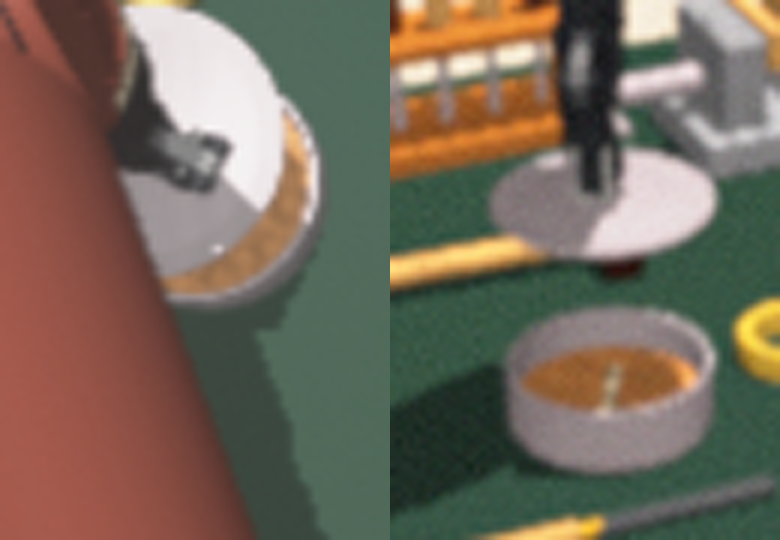

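The crop shows the lid held level, clear of the dish, with the nut visible in it. Carrying the lid to the mat.

drive_tool:
  motion:
    - [-0.007, -0.019, 0, 0, 0, 0, 10]
    - [-0.019, -0.052, 0, 0, 0, 0, 10]
    - [-0.033, -0.089, 0, 0, 0, 0, 10]
    - [-0.046, -0.127, 0, 0, 0, 0, 10]
    - [-0.06, -0.164, 0, 0, 0, 0, 10]

```text
time: 4.75
eef_pos: [0.5822, 0.093, 0.1595]
tcp_rot: [-0.73, -3.054, 0.002]
wrist_force: [0.6, 0.1, -2.7]
width: 0.0259
grip_force: 59.2
```

drive_tool:
  motion:
    - [-0.014, -0.038, 0, 0, 0, 0, 10]
    - [-0.027, -0.075, 0, 0, 0, 0, 10]
    - [-0.041, -0.113, 0, 0, 0, 0, 10]
    - [-0.055, -0.15, 0, 0, 0, 0, 10]
    - [-0.069, -0.188, 0, 0, 0, 0, 10]

```text
time: 5.25
eef_pos: [0.5586, -0.1054, 0.1597]
tcp_rot: [-0.73, -3.054, 0.0]
wrist_force: [1.3, 0.5, -1.6]
width: 0.0256
grip_force: 59.2
```

drive_tool:
  motion:
    - [-0.014, -0.038, 0, 0, 0, 0, 10]
    - [-0.027, -0.075, 0, 0, 0, 0, 10]
    - [-0.041, -0.112, 0, 0, 0, 0, 10]
    - [-0.052, -0.143, 0.01, 0, 0, 0, 10]
    - [-0.057, -0.156, 0.03, 0, 0, 0, 10]

```text
time: 5.75
eef_pos: [0.5386, -0.2734, 0.1309]
tcp_rot: [0.737, 3.052, -0.003]
wrist_force: [-0.5, -0.5, -1.9]
width: 0.0258
grip_force: 59.2
```

```bash
python3 - <<'E'
from h import *
o=bot.observe();print(o['time'],o['eef_pos'],R.from_rotvec(o['tcp_rot']).as_matrix().round(3))
t=bot.grab_frame('top');s=bot.grab_frame('side')
cv2.imwrite('pics/m.png',np.hstack([crop(t,300,150,65,90,6),crop(s,250,190,65,90,6)]))
n=t.astype(int)
# nut in dish, unobstructed now
c=n[160:205,150:197];m=np.zeros(n.shape[:2],bool);m[165:198,155:190]=(n[165:198,155:190,2]>120)
q,st=cen(m);print('nut',q,st,onz('top',q,.029))
cv2.imwrite('pics/d.png',np.hstack([crop(t,140,145,65,70,6),crop(s,215,140,65,70,6)]))
E
```

```text
5.75 [ 0.53863527 -0.27344015  0.13090947] [[-0.89   0.456  0.001]
 [ 0.456  0.89  -0.002]
 [-0.002 -0.002 -1.   ]]
nut [172.68303571 182.12946429] [155 165  35  33 672] [0.60029498 0.26846076 0.029     ]
```

View pics/m.png

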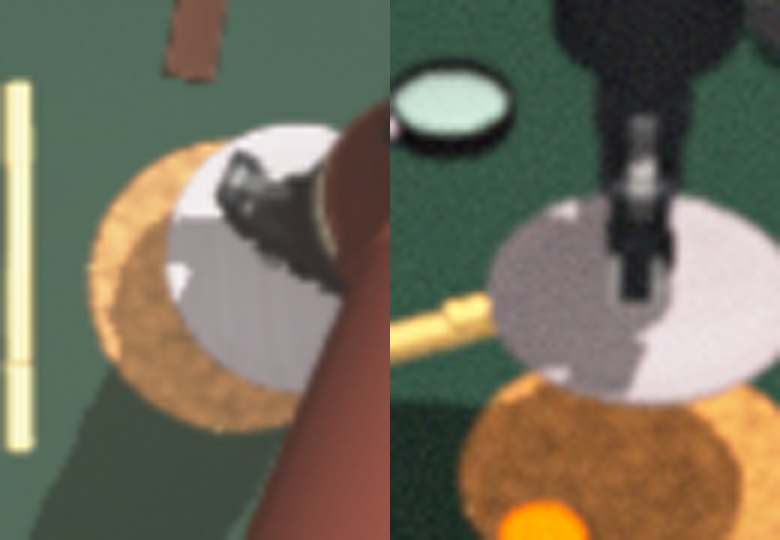

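View pics/d.png

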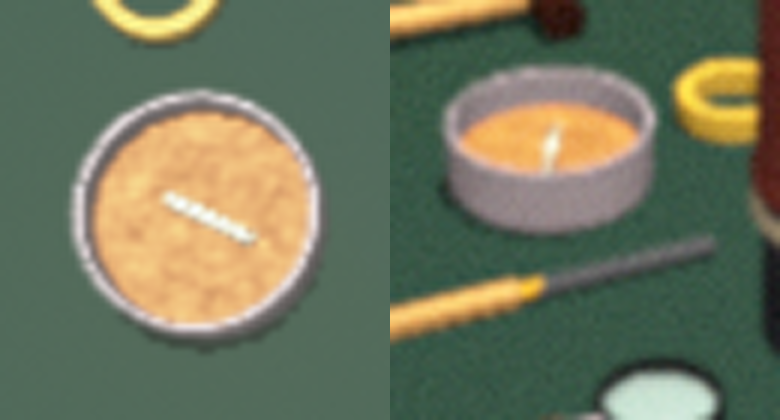

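Lid is over the mat, about 5 mm too far in −y. The nut shows at crop (210,218) in the top view. Lowering with the correction.

drive_tool:
  motion:
    - [0.0005, 0.005, 0.02, 0, 0, 0, 10]
    - [0.0005, 0.005, 0.05, 0, 0, 0, 10]
    - [0.0005, 0.005, 0.08, 0, 0, 0, 10]
    - [0.0005, 0.005, 0.098, 0, 0, 0, 10]
    - [0.0005, 0.005, 0.103, 0, 0, 0, 10]

```text
time: 6.35
eef_pos: [0.5406, -0.262, 0.0252]
tcp_rot: [-0.727, -3.052, -0.001]
wrist_force: [0.6, 0.9, -1.8]
width: 0.0259
grip_force: 59.3
```

drive_tool:
  motion:
    - [0, 0, 0.002, 0, 0, 0, 10]
    - [0, 0, 0.005, 0, 0, 0, 10]
    - [0, 0, 0.0065, 0, 0, 0, 10]
    - [0, 0, 0.0065, 0, 0, 0, 10]

```text
time: 6.75
eef_pos: [0.5425, -0.2635, 0.0214]
tcp_rot: [0.729, 3.055, 0.0]
wrist_force: [-0.3, 0.2, -1.0]
width: 0.0255
grip_force: 59.3
```

drive_tool:
  motion:
    - [0, -0.002, 0.001, 0, 0, 0, 10]
    - [0, -0.002, 0.0015, 0, 0, 0, 10]
    - [0, -0.002, 0.0015, 0, 0, 0, 10]

```text
time: 7.05
eef_pos: [0.5418, -0.2653, 0.0205]
tcp_rot: [0.729, 3.054, 0.001]
wrist_force: [-2.3, 2.5, 7.0]
width: 0.026
grip_force: 60.1
```

Contact (7 N up). Release.

drive_tool:
  motion:
    - [0, 0, 0, 0, 0, 0, 50]
    - [0, 0, 0, 0, 0, 0, 100]
    - [0, 0, 0, 0, 0, 0, 100]
    - [0, 0, 0, 0, 0, 0, 100]
    - [0, 0, 0, 0, 0, 0, 100]
  grip_force: 20

```text
time: 7.55
eef_pos: [0.5412, -0.2653, 0.0193]
tcp_rot: [-0.73, -3.056, 0.0]
wrist_force: [0.3, -0.6, -0.4]
width: 0.0854
grip_force: 0.0
```

drive_tool:
  motion:
    - [0, 0, -0.02, 0, 0, 0, 100]
    - [0, 0, -0.05, 0, 0, 0, 100]
    - [0, 0, -0.09, 0, 0, 0, 100]
    - [0, 0, -0.13, 0, 0, 0, 100]
    - [0, 0, -0.13, 0, 0, 0, 100]

```text
time: 8.05
eef_pos: [0.5439, -0.2669, 0.1551]
tcp_rot: [0.728, 3.047, -0.001]
wrist_force: [0.0, -0.5, 0.1]
width: 0.0853
grip_force: 0.0
```

```bash
python3 - <<'E'
from h import *
a,b=(174.5,181.),(241.4,164.6)
print('nut',onz('top',a,.029),onz('side',b,.029),tri(a,b))
print('lens side',onz('side',(215+(660.5-390)/6-.5,140+401/6-.5),.018),'crop bottom cut, x only rough')
s=bot.grab_frame('side');n=s.astype(int)
m=np.zeros(n.shape[:2],bool);m[195:222,245:275]=(n[195:222,245:275].min(2)>120)
print('lens side',cen(m),onz('side',cen(m)[0],.012))
h=np.zeros(n.shape[:2],bool);h[205:228,212:252]=(n[205:228,212:252,0]>n[205:228,212:252,1]+15)
print('handle side',cen(h),onz('side',cen(h)[0],.011))
t=bot.grab_frame('top');print('lens->mid handle expected 103 mm')
k=n[245:300,260:330]
o=bot.observe();print(o['time'],o['eef_pos'],o['width'],R.from_rotvec(o['tcp_rot']).as_matrix().round(3))
E
```

```text
nut [0.60380453 0.26267841 0.029     ] [0.60546229 0.25811491 0.029     ] (array([0.6056878 , 0.26289962, 0.02601732]), np.float64(0.0028628832333631267))
lens side [0.5712637  0.00843934 0.018     ] crop bottom cut, x only rough
lens side (array([257.79881657, 207.27810651]), array([245, 202,  24,  12, 169], dtype=int32)) [0.56700715 0.01345835 0.012     ]
handle side (array([231.09478673, 216.18483412]), array([216, 210,  35,  14, 211], dtype=int32)) [0.47163678 0.00632017 0.011     ]
lens->mid handle expected 103 mm
8.15 [ 0.54174902 -0.26544387  0.15025001] 0.08506657978141179 [[-0.892  0.452  0.002]
 [ 0.452  0.892 -0.   ]
 [-0.002  0.001 -1.   ]]
```

drive_tool:
  motion:
    - [0.02, 0.027, 0, 0, 0, -0.08, 100]
    - [0.048, 0.064, 0, 0, 0, -0.19, 100]
    - [0.076, 0.102, 0, 0, 0, -0.3, 100]
    - [0.104, 0.139, 0, 0, 0, -0.42, 100]
    - [0.13, 0.174, 0, 0, 0, -0.521, 100]

```text
time: 8.65
eef_pos: [0.5023, -0.0491, 0.1479]
tcp_rot: [0.09, -3.138, 0.0]
wrist_force: [0.4, 0.3, 1.2]
width: 0.0855
grip_force: 0.0
```

```bash
cat >> h.py <<'E'
def to(p):
    o=bot.observe();M=R.from_rotvec(o['tcp_rot']).as_matrix()
    print(o['time'],o['eef_pos'].round(4),'x-axis',M[:,0].round(4),'joints',np.round(o['joints'],2),'shift',(M.T@(np.array(p)-o['eef_pos'])).round(4))
E
python3 -c "
from h import *
bot.grab_frame('top');bot.grab_frame('top');to([.4941,.0076,.06])"
```

```text
8.75 [ 0.5023 -0.0447  0.1478] x-axis [-0.998  -0.0638  0.0027] joints [-0.3   0.1   0.33  1.93 -0.04  1.12  1.67] shift [0.0046 0.0525 0.088 ]
```

drive_tool:
  motion:
    - [0.002, 0.02, 0.01, 0, 0, 0.01, 100]
    - [0.003, 0.04, 0.04, 0, 0, 0.01, 100]
    - [0.0045, 0.0525, 0.07, 0, 0, 0.01, 100]
    - [0.0045, 0.0525, 0.088, 0, 0, 0.01, 100]
    - [0.0045, 0.0525, 0.088, 0, 0, 0.01, 100]

```text
time: 9.25
eef_pos: [0.4938, 0.0006, 0.0579]
tcp_rot: [0.066, -3.134, 0.002]
wrist_force: [0.0, 0.3, 0.5]
width: 0.0854
grip_force: 0.0
```

```bash
python3 -c "
from h import *
t=bot.grab_frame('top');s=bot.grab_frame('side');to([.4941,.0076,.004])
cv2.imwrite('pics/p.png',np.hstack([crop(t,225,175,65,90,6),crop(s,205,160,65,90,6)]))
n=t.astype(int);m=np.zeros(n.shape[:2],bool);m[176:204,240:268]=n[176:204,240:268].min(2)>140
print(cen(m),onz('top',cen(m)[0],.016))"
```

```text
9.35 [4.962e-01 2.000e-04 6.090e-02] x-axis [-0.9992 -0.0412  0.0017] joints [-0.35  0.19  0.29  2.03 -0.07  0.93  1.58] shift [0.0017 0.0075 0.0569]Traceback (most recent call last):
  File "<string>", line 6, in <module>
    print(cen(m),onz('top',cen(m)[0],.016))
          ~~~^^^
  File "h.py", line 20, in cen
    n,l,s,c=cv2.connectedComponentsWithStats(m.astype(np.uint8));i=1+s[1:,4].argmax();return c[i],s[i]
                                                                     ~~~~~~~~~~~~~~^^
ValueError: attempt to get argmax of an empty sequence
```

View pics/p.png

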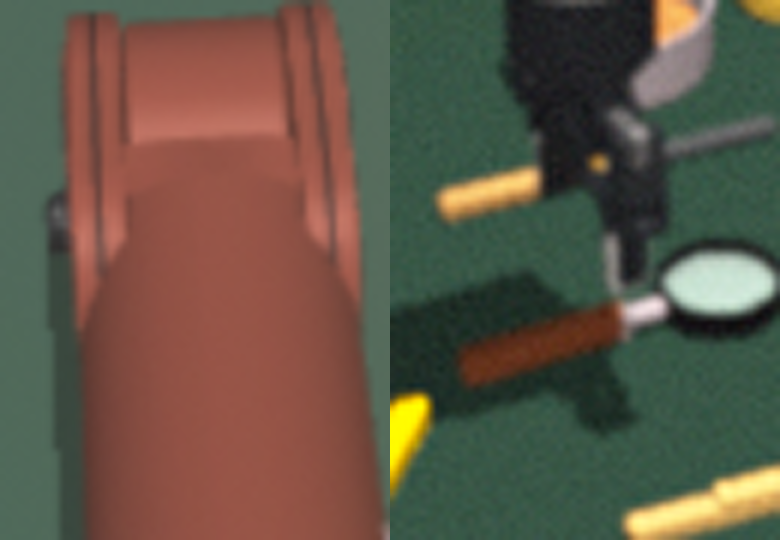

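```bash
python3 -c "
from h import *
to([.4941,.0076,.004]);p=bot.observe()['eef_pos']
for dy in(-.045,.045):
  q=(proj('side',p+[0,dy,.013])+.5-[205,160])*6; print(q+[390,0])
q=(proj('side',[.4941,.0076,.018])+.5-[205,160])*6; print('grip pt',q+[390,0])
"
```

```text
9.35 [4.962e-01 2.000e-04 6.090e-02] x-axis [-0.9992 -0.0412  0.0017] joints [-0.35  0.19  0.29  2.03 -0.07  0.93  1.58] shift [0.0017 0.0075 0.0569]
[623.90211192 287.19119695]
[561.74827467 193.55208504]
grip pt [587.76712239 317.67479782]
```

The side crop shows the finger tip at (624,287), as predicted, and the grip point (588,318) falls on the handle. Descend and grip.

drive_tool:
  motion:
    - [0.0015, 0.0075, 0.0, 0, 0, -0.01, 100]
    - [0.0015, 0.0075, 0.02, 0, 0, -0.01, 100]
    - [0.0015, 0.0075, 0.04, 0, 0, -0.01, 100]
    - [0.0015, 0.0075, 0.055, 0, 0, -0.01, 100]
    - [0.0015, 0.0075, 0.056, 0, 0, -0.01, 100]

```text
time: 9.85
eef_pos: [0.4942, 0.0085, 0.0047]
tcp_rot: [0.082, -3.139, 0.0]
wrist_force: [-0.1, -0.4, 0.4]
width: 0.0854
grip_force: 0.0
```

```bash
python3 -c "
from h import *
bot.grab_frame('top');to([.4941,.0076,.004])"
```

```text
9.9 [0.4947 0.0085 0.0055] x-axis [-9.986e-01 -5.220e-02  4.000e-04] joints [-0.35  0.27  0.27  2.07 -0.1   0.8   1.6 ] shift [ 0.0007 -0.0009  0.0015]
```

drive_tool:
  motion:
    - [0, 0, 0, 0, 0, 0, 0]
    - [0, 0, 0, 0, 0, 0, 0]
    - [0, 0, 0, 0, 0, 0, 0]
    - [0, 0, 0, 0, 0, 0, 0]
    - [0, 0, 0, 0, 0, 0, 0]
  grip_force: 90

```text
time: 10.4
eef_pos: [0.4951, 0.0083, 0.0059]
tcp_rot: [-0.082, 3.14, 0.0]
wrist_force: [-11.7, -0.8, 27.4]
width: 0.0136
grip_force: 90.2
```

drive_tool:
  motion:
    - [0, 0, 0, 0, 0, 0, 0]
    - [0, 0, 0, 0, 0, 0, 0]
    - [0, 0, 0, 0, 0, 0, 0]

```text
time: 10.7
eef_pos: [0.4951, 0.0084, 0.006]
tcp_rot: [-0.082, 3.14, 0.0]
wrist_force: [-2.6, 0.3, 8.2]
width: 0.013
grip_force: 88.5
```

drive_tool:
  motion:
    - [0, 0, -0.005, 0, 0, 0, 0]
    - [0, 0, -0.015, 0, 0, 0, 0]
    - [0, 0, -0.03, 0, 0, 0, 0]
    - [0, 0, -0.05, 0, 0, 0, 0]
    - [0, 0, -0.07, 0, 0, 0, 0]

```text
time: 11.2
eef_pos: [0.4945, 0.0082, 0.0765]
tcp_rot: [0.082, -3.14, 0.0]
wrist_force: [0.4, -0.1, -1.0]
width: 0.0132
grip_force: 88.1
```

drive_tool:
  motion:
    - [0, 0, -0.02, 0, 0, 0, 0]
    - [0, 0, -0.04, 0, 0, 0, 0]
    - [0, 0, -0.055, 0, 0, 0, 0]
    - [0, 0, -0.062, 0, 0, 0, 0]
    - [0, 0, -0.062, 0, 0, 0, 0]

```text
time: 11.7
eef_pos: [0.4953, 0.0084, 0.1384]
tcp_rot: [-0.082, 3.139, 0.001]
wrist_force: [1.1, 0.6, -1.5]
width: 0.0132
grip_force: 88.1
```

```bash
python3 -c "
from h import *
bot.grab_frame('top');bot.grab_frame('side');to([.604-.0739,.262-.0031,.125]);o=bot.observe();print(o['torque'],o['wrist_force'],o['width'])"
```

```text
11.8 [0.4944 0.0083 0.1369] x-axis [-9.986e-01 -5.220e-02  7.000e-04] joints [-0.38  0.09  0.28  1.97 -0.03  1.09  1.54] shift [-0.0487  0.2484  0.0118]
[0.03655576 0.07277798 0.0254683 ] [ 0.24972582 -0.23820573 -1.21678048] 0.013568861509389697
```

drive_tool:
  motion:
    - [-0.004, 0.02, 0, 0, 0, 0, 0]
    - [-0.01, 0.05, 0, 0, 0, 0, 0]
    - [-0.017, 0.085, 0, 0, 0, 0, 0]
    - [-0.024, 0.12, 0, 0, 0, 0, 0]
    - [-0.03, 0.155, 0, 0, 0, 0, 0]

```text
time: 12.3
eef_pos: [0.5162, 0.1658, 0.1361]
tcp_rot: [0.081, -3.139, 0.001]
wrist_force: [1.0, -1.3, -1.4]
width: 0.0136
grip_force: 88.2
```

drive_tool:
  motion:
    - [-0.007, 0.035, 0.003, 0, 0, 0, 0]
    - [-0.013, 0.065, 0.006, 0, 0, 0, 0]
    - [-0.017, 0.085, 0.01, 0, 0, 0, 0]
    - [-0.018, 0.0935, 0.014, 0, 0, 0, 0]
    - [-0.018, 0.0935, 0.014, 0, 0, 0, 0]

```text
time: 12.8
eef_pos: [0.5291, 0.259, 0.1219]
tcp_rot: [0.083, -3.138, 0.002]
wrist_force: [0.1, -0.2, -0.1]
width: 0.0134
grip_force: 88.2
```

```bash
python3 -c "
from h import *
t=bot.grab_frame('top');s=bot.grab_frame('side');to([.5306,.259,.119])
cv2.imwrite('pics/f.png',np.vstack([np.hstack([crop(t,140,150,65,48,6),crop(s,200,110,65,48,6)]),np.hstack([crop(s,290,130,65,48,6),crop(s,255,235,65,48,6)])]))
p=bot.observe()['eef_pos']+[.0739,.0031,.003]
for n,o in(('top',[140,150]),('side',[200,110])): print((proj(n,p)+.5-o)*6)
"
```

```text
12.9 [0.5299 0.2571 0.1229] x-axis [-9.987e-01 -5.060e-02  7.000e-04] joints [-0.63  0.29  0.12  1.75 -0.04  1.1   1.13] shift [-0.0008  0.0018  0.0039]
[175.40160926 157.64754536]
[241.39062483 190.02838361]
```

View pics/f.png

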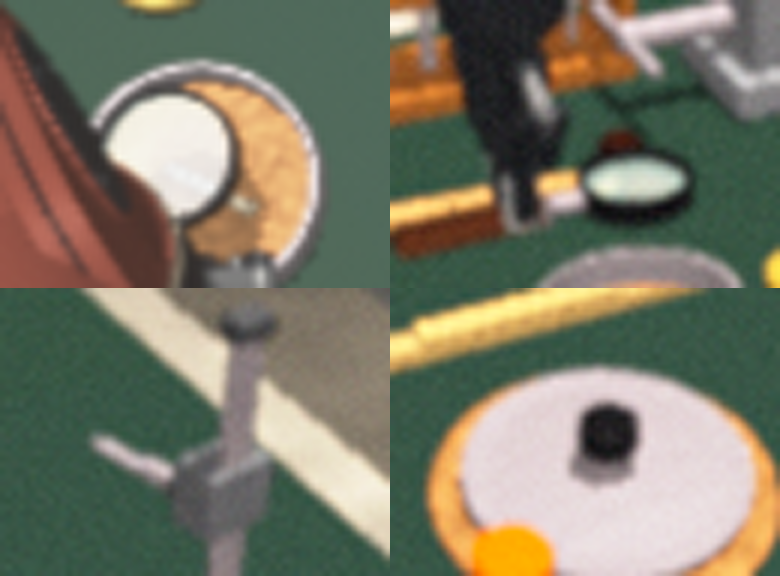

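```bash
python3 -c "
from h import *
print('lens',tri((167.9,175.25),(240.9,140.6)))
for a in((227.3,119.9),(226.8,120.2)):
  for b in((304.9,154.7),(304.6,154.4)): print('tip',tri(a,b))
# shadow of scriber tip on the bench? mid-beam check: known geometry, base dims
t=bot.grab_frame('top');s=bot.grab_frame('side')
for l in ('gauge_tip','gauge'):
  for n in('top','side'): print(l,n,[(np.round(d['extent'],1).tolist(),round(d['conf'],2)) for d in bot.search_frame(n,l)[:2]])
# subpixel profile round tip
print(s[150:160,298:312].astype(int).sum(2)); print(t[115:125,222:234].astype(int).sum(2))
"
```

```text
lens (array([0.6071045 , 0.2621532 , 0.12622044]), np.float64(0.0035977420282567564))
tip (array([0.77173839, 0.08494066, 0.12200217]), np.float64(0.001274023588840515))
tip (array([0.77091189, 0.08496727, 0.1234647 ]), np.float64(0.0005692932899343149))
tip (array([0.77179932, 0.08630802, 0.12106137]), np.float64(0.0025978248042011582))
tip (array([0.77097262, 0.08633358, 0.12252526]), np.float64(0.0018905307071997676))
gauge_tip top [([229.0, 100.7, 34.8, 19.6], 0.8), ([326.4, 108.9, 14.1, 56.6], 0.48)]
gauge_tip side [([306.3, 155.7, 29.0, 17.3], 0.72)]
gauge top [([234.0, 88.5, 35.8, 45.4], 0.81)]
gauge side [([308.9, 132.5, 28.7, 70.8], 0.98)]
[[205 223 218 208 221 222 198 214 214 230 204 213 221 209]
 [224 210 215 209 209 209 223 206 219 203 209 205 210 210]
 [222 219 206 206 213 222 216 206 216 201 209 217 206 206]
 [223 217 214 205 214 212 222 221 228 226 214 200 227 213]
 [214 212 207 212 211 216 223 287 344 339 311 241 222 207]
 [231 211 225 204 224 216 240 336 460 503 484 388 276 235]
 [207 217 207 216 210 211 234 332 455 552 585 545 452 351]
 [219 217 222 220 211 216 215 237 329 416 515 561 560 509]
 [200 226 207 209 205 218 214 207 239 264 355 435 527 574]
 [210 218 213 208 209 220 213 209 213 205 248 281 380 483]]
[[278 276 278 277 278 278 278 278 278 279 279 279]
 [275 278 278 279 278 278 278 277 278 279 282 300]
 [280 278 278 277 278 278 279 285 307 347 392 462]
 [276 277 278 277 278 280 292 353 482 629 677 683]
 [277 276 276 278 279 297 383 525 633 692 698 697]
 [278 278 277 278 285 356 503 579 596 658 569 518]
 [276 278 275 276 278 296 338 363 362 389 346 326]
 [276 278 278 278 278 278 281 282 280 282 281 279]
 [276 276 278 278 276 275 276 276 278 278 277 279]
 [276 275 277 276 278 277 276 276 277 275 276 278]]
```

```bash
python3 -c "
from h import *
print('tip',tri((227.5,119.8),(305.2,155.2)))
print('cap',tri((263.6,96.4),(331.1,134.4)))
to([.5306,.259,.117])
"
```

```text
tip (array([0.77269144, 0.08443533, 0.12008285]), np.float64(0.001330312077235347))
cap (array([ 0.7965384 , -0.0221798 ,  0.24305024]), np.float64(0.002418133476403592))
13.2 [0.53   0.2583 0.1237] x-axis [-9.987e-01 -5.110e-02 -4.000e-04] joints [-0.63  0.29  0.12  1.75 -0.04  1.1   1.12] shift [-0.0006  0.0007  0.0067]
```

drive_tool:
  motion:
    - [0, 0, 0.003, 0, 0, 0, 0]
    - [0, 0, 0.006, 0, 0, 0, 0]
    - [0, 0, 0.006, 0, 0, 0, 0]
    - [0, 0, 0.006, 0, 0, 0, 0]
    - [0, 0, 0.006, 0, 0, 0, 0]

```text
time: 13.7
eef_pos: [0.5298, 0.2591, 0.1173]
tcp_rot: [-0.082, 3.141, -0.0]
wrist_force: [0.2, -0.2, -2.4]
width: 0.013
grip_force: 88.2
```

drive_tool:
  motion:
    - [0, 0, 0, 0, 0, 0, 0]
    - [0, 0, 0, 0, 0, 0, 0]
    - [0, 0, 0, 0, 0, 0, 0]

```text
time: 14.0
eef_pos: [0.5298, 0.259, 0.1174]
tcp_rot: [-0.082, 3.14, 0.0]
wrist_force: [-0.7, -0.6, -1.2]
width: 0.0137
grip_force: 88.2
```

```bash
python3 -c "
from station import bot
print(bot.close_job())"
```

```text
the job is handed in; nothing more can be done
None
```

The job is handed in; no verdict came back: the lid lies let go on the cork mat, and the loupe is held over the nut with its lens about 120 mm up, matching my measured scriber height (roughly ±3 mm).

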